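# Swing the napkin dispenser into its row

### The job

The two empty napkin dispensers have swung askew on the pivot studs of the refill rack. Pushing near the free end of the one that sticks out most, pivot it about its studded end until it lies flat along the other and both are square and side by side against the rack's side cheek; keep pressing the pair home with a push of about 15 N for about a second, so that you feel the whole row bear, but never ram it (35 N dents the chrome). Let go and leave them so, standing on their studs, without disturbing anything else on the counter.

Things in the scene. Friction and masses are not known exactly. Their poses are not given: they have to be found in the camera images.
- rack: Dark steel rack fixed on the counter, no floor plate. Origin: foot of the skewed dispenser's stud, counter level. Its x points away from the robot, square to the back rail (45 mm high, front face at x=+28 mm). Two studs 22 mm high, hidden inside the dispensers, at y=0 and y=-85 mm. When home both dispensers' axes lie along the rack's, with a few mm to spare across the row.
- cheek (a point): Top edge of the inner face of the rack's side cheek, a fixed steel strip 45 mm high along the rack's x (from -155 to -30 mm); its inner face is the plane y=-144.5 mm of the rack. The other dispenser's long side comes to bear flat on it, and the pair then stops rigidly.
- parked: The other dispenser, next to the cheek, turned 3 to 5 degrees out from it: empty chrome napkin dispenser, 180 long, 80 wide, 70 mm tall, 4 mm sheet, open at both short ends, long sides plain. Origin: underside, centre of a 15 mm hole in its floor that stands loosely over a 10 mm stud of the rack, 12.5 mm from its far end, 20 mm from its own +y side; it reaches 167.5 mm along its -x and 60 mm along its -y. 0.28 to 0.47 kg, loose; swings as it is pushed.
- skewed: The dispenser that sticks out most: empty chrome napkin dispenser, 180 long, 80 wide, 70 mm tall, 4 mm sheet, open at both short ends, long sides plain. Origin: underside, centre of a 15 mm hole in its floor that stands loosely over a 10 mm stud of the rack, 12.5 mm from its far end, 20 mm from its own +y side; it reaches 167.5 mm along its -x and 60 mm along its -y. 0.28 to 0.47 kg, loose; free near end swung out towards the rack's +y side, which is kept clear.
- free_end (a point): On the skewed dispenser's outer long side, 20 mm along its +y and 140 mm along its -x from its origin, 35 mm up: where to push, square to the side, towards the other dispenser. It starts swung 26 to 40 degrees out (yaw that much less than the rack's) and takes a few newtons to swing.
- cup: Bystander, to be left alone: white porcelain toothpick cup, 56 mm wide, 65 mm tall. Origin at the centre of its underside.
- lid: Bystander, to be left alone: stainless sugar pourer lid lying on its rim, 72 mm wide, 58 mm tall. Origin at the centre of its underside.
- key: Bystander, to be left alone: brass dispenser key lying flat, about 115 mm long, 22 mm high. Origin on its shank 2 mm below its underside.
- shaker: Bystander, to be left alone: glass salt shaker with a steel cap, 44 mm wide, 87 mm tall. Origin at the centre of its underside.
- mug: Bystander, to be left alone: white porcelain mug, 80 mm wide, 90 mm tall, handle on its +y side. Origin at the centre of its underside.
- bowl: Bystander, to be left alone: white porcelain bowl, 120 mm wide, 45 mm tall. Origin at the centre of its underside.
There are look-alikes about, which are no part of the job. What is shaped like the skewed but purple is not meant.

How it is judged (in metres and radians):
On the way:
1. the skewed dispenser, swung square with the rack (within 3 degrees) and the other square too (2.3 degrees), is pressed against the other with at least 8 N for 0.5 s (contact force between skewed and parked above 8 N and angle between the x axis of skewed and the x axis of rack, either way round below 0.052 rad and angle between the x axis of parked and the x axis of rack, either way round below 0.04 rad), for 0.5 s.
At the end, for the whole second after the job is handed in: both dispensers stand upright and at rest on their studs, parallel with each other within 2.6 degrees; the outer one within 2.8 degrees, the other within 2.3 degrees of the rack's x axis (angle between the x axis of skewed and the x axis of parked, either way round below 0.045 rad and angle between the x axis of skewed and the x axis of rack, either way round below 0.05 rad and angle between the x axis of parked and the x axis of rack, either way round below 0.04 rad and horizontal distance between skewed and rack below 0.008 m and y of parked in the frame of rack between -0.093 and -0.077 m and angle between each of skewed, parked's own z axis and vertical below 0.04 rad and linear speed of each of skewed, parked below 0.01 m/s); the robot touches nothing.
It fails at once if a dispenser is rammed: 36 N or more between the dispensers or between one of them and the rack (contact force between skewed and parked above 36 N or contact force between any of skewed, parked and rack above 36 N).
It fails at once if a dispenser is lifted or tipped (height (world z) of any of skewed, parked above 0.012 m or angle between any of skewed, parked's own z axis and vertical above 0.12 rad).
It fails at once if a bystander is moved more than 15 mm (distance of any of cup, lid, key, shaker, mug, bowl from where it was at the start of the episode above 0.015 m).
It also fails if it takes over 61 s, if anything falls off the work surface, if the arm or the gripper's body presses on something with over 40 N, if the wrist force passes 120 N, or if a joint passes its speed limit or range.

### The arm

A 6-joint arm with a two-finger parallel gripper is mounted at the origin on the work surface. World frame = base frame: x ahead of the robot, y to its left, z up, the work surface at z = 0. Lengths are in m, angles in degrees, forces in N, time in s.
With the tool pointing down it reaches from about 0.25 to 0.725 m from the base axis. Payload 9.7 kg.
Tool frame: the origin (TCP) lies where the fingers leave the gripper's body, on its centre line; the fingertips stand 73 mm ahead of it and the grasp point (between the pads) lies 54 mm ahead of it; z points along the fingers, y is the line along which they close (so a half turn about z gives the same grasp; the last joint's range is limited). The gripper opens to 85 mm and grips with 20 to 120 N. Pads are 22 mm wide; open, the fingers measure 114 mm over their backs; the gripper's body (76 mm by 85 mm) begins 54 mm behind the grasp point. The pads swing forward as they close: fully open they stand 13 mm farther back than shut.
Start: joints at [0, 4.979, 10.078, 95.1, 0, 90], TCP at [0.55, -0, 0.304] pointing down, gripper open.
Joint ranges: [-179.16, 179.16], [-48.56, 103.87], [-65.8, 70.77], [-126.05, 130.52], [-82.76, 87.17], [-180, 180]. Speed limits (degrees/s): [127.2, 127.2, 147.25, 180, 180, 180].

### API

Orientations are given as [roll, pitch, yaw] about the fixed x, y, z axes, in that order (R = Rz(yaw) Ry(pitch) Rx(roll)).
In Python, from workcell import sensors, imaging, bot gives the robot as it stands.
- The arm moves only by the tool apply_moves, never from a script. Its argument "rows" is a list of rows, each a list of 3 entries, a list of its own where there are three numbers: the shift along the tool's x, y, z in units of 10 cm (1.0 is 10 cm), then the turn, a rotation vector about the tool's x, y, z in units of 30 degrees (1.0 is 30 degrees), then the opening, from 0 (shut) to 1 (fully open). A call has 1 to 20 rows; each row is the pose to reach, as a shift and turn from the pose commanded when the call began, along the tool's axes at that moment; what a row does not reach only later rows make up. A row lasts 1/10 s, in which the tool goes at most 50 mm and 8.59 degrees, less where a joint would pass 70% of its speed; a pose out of reach is approached as far as the arm can. A call with a number of a shift or a turn outside -1 to 1 is refused whole. A call with a gripper value outside its range is refused whole. The fingers move at their own pace and stop on an object; "force" is the grip in N (left out, the last holds). Time passes only in rows, so rows that repeat a pose let the fingers close. It gives the time, the measured TCP pose, the force, the opening and the grip force at its end, in the units of the state.
- sensors.get_obs(): the state, without advancing time (a new reading comes with each control period).
- imaging.camera(name): name is "scene" or "side" or "wrist"; returns (picture, depth): 400x640x3 uint8, red, green, blue; 400x640 float32, m along the optical axis (not along the pixel's ray), 0 where there is no reading.
- imaging.get_calibration(name): a dict with "intrinsics" (3x3 intrinsics, pixels), "world_from_camera" (4x4, takes a point from camera to world coordinates). Camera axes: x right, y down, z forward; pixel columns grow to the right and rows downward; lengths in m; the calibration is good to about 2 mm. A picture is of the moment at which its call begins: read the wrist's pose just before it. get_calibration takes no time and is no camera call; for the wrist camera it gives the pose at the moment of the call.
- bot.job_done(): hands the job in; it is judged then, once.
The state is a dict: "time": time; "q": joint angles; "qd": joint speeds; "joint_efforts": joint torques, N m; "ee_pos": TCP position; "tcp_rot": TCP orientation; "wrist_force": force on the tool from outside, world axes, zero at the start; "torque": the same for the moment, N m; "opening": finger opening in m; "grasp_force": force on a finger pad.
Only numpy, scipy, OpenCV 4.12 (cv2) and the standard library are available. Lean on these libraries where they do the work, as an engineer would, in place of code of your own. Each camera call takes 0.05 s, during which the arm holds its last target. There are 200 camera calls.

## Working session

There is one attempt and no reset: what is moved stays moved. The work goes in short steps, Python scripts to look and compute and a tool call to move; the robot and the scene stay as the last step left them, time stands still between calls to the robot, and variables do not carry over. Pictures are saved under pics/ and viewed, at most 10 in all, crops included, and the job is handed in when it is done.

Besides the shell and the picture viewer there is one more tool, called after "Call:" by a JSON object that holds its "name" and its "arguments". apply_moves: Moves the arm, as the interface text tells. Its arguments: {"type":"object","properties":{"rows":{"type":"array"},"force":{"type":"number"}},"required":["rows"]}

```bash
mkdir -p pics; cat > h.py <<'E'
from workcell import sensors, imaging, bot
import numpy as np, cv2
def grab(n):
    c=imaging.get_calibration(n); im,d=imaging.camera(n)
    return im,d,np.array(c["intrinsics"]),np.array(c["world_from_camera"])
def cloud(d,K,T):
    v,u=np.mgrid[0:d.shape[0],0:d.shape[1]]
    P=np.stack([(u-K[0,2])*d/K[0,0],(v-K[1,2])*d/K[1,1],d],-1)
    W=P@T[:3,:3].T+T[:3,3]; W[d<=0]=np.nan
    return W
E
python3 - <<'E'
from h import *
print(sensors.get_obs())
for n in("scene","side"):
    im,d,K,T=grab(n); cv2.imwrite(f"pics/{n}.png",im[:,:,::-1]); np.savez(f"{n}.npz",im=im,d=d,K=K,T=T); print(n,T.round(3).tolist(),(d>0).mean())
E
```

```text
{'time': 0.0, 'q': array([1.95350038e-04, 5.01188273e+00, 1.00322116e+01, 9.50997105e+01,
       5.74262389e-04, 8.99996157e+01]), 'qd': array([-0.02098974,  0.00171626, -0.00332273, -0.01393539,  0.00791899,
       -0.03959773]), 'joint_efforts': array([ 7.68234549e-04, -5.20392072e+01,  4.64802504e+01,  1.63646933e-02,
        2.23589603e-05, -6.77332673e-05]), 'ee_pos': array([5.49857376e-01, 4.00357570e-06, 3.03155412e-01]), 'tcp_rot': array([-1.79920618e+02, -5.74794298e-04,  9.00005789e+01]), 'wrist_force': array([-5.93099361e-04, -6.87674570e-01,  6.48491719e-01]), 'torque': array([ 0.03821092, -0.0498407 ,  0.00146594]), 'grasp_force': 0.0, 'opening': 0.08539149563795277}
scene [[-0.806, 0.408, -0.43, 0.947], [0.592, 0.566, -0.574, 0.576], [0.009, -0.717, -0.697, 0.674], [0.0, 0.0, 0.0, 1.0]] 0.996125
side [[0.963, -0.146, 0.227, 0.422], [-0.27, -0.492, 0.828, -0.569], [-0.009, -0.858, -0.513, 0.463], [0.0, 0.0, 0.0, 1.0]] 0.996046875
```

View pics/scene.png

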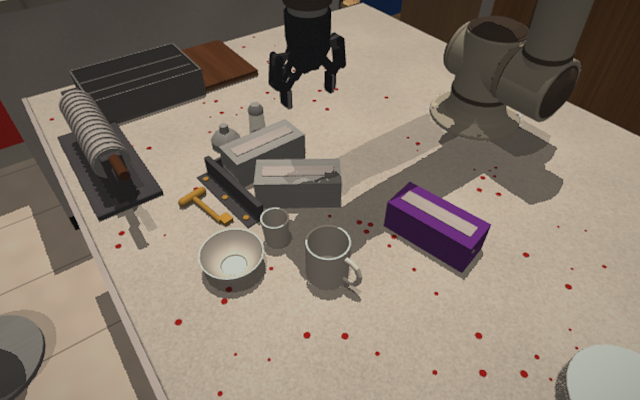

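View pics/side.png

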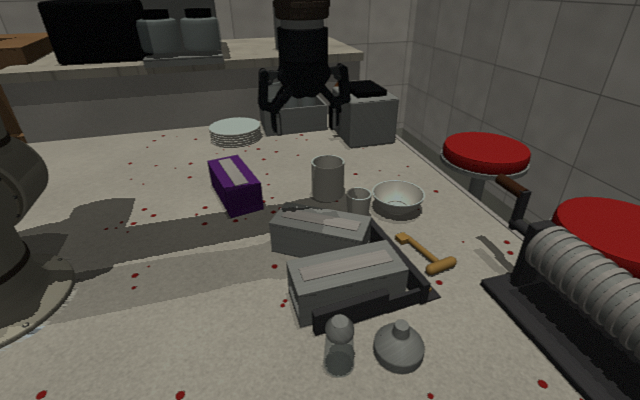

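The scene picture shows the purple look-alike at (437,227), which is not meant. The chrome box by the cheek at (262,150) is the parked one, and the chrome box swung out at (297,182) is the skewed one. The mug is at (328,260), the cup at (274,228), the rail at (232,190) and the key at (205,205). In the side picture the skewed one is at (320,230), the parked one at (347,280) and the cheek at (365,307).

```bash
python3 - <<'E'
from h import *
L={}
seeds={"scene":{"skew":(275,180),"park":(240,150)},"side":{"skew":(300,235),"park":(340,270)}}
for n in("scene","side"):
    f=np.load(n+".npz"); im,d,K,T=[f[k] for k in("im","d","K","T")]
    W=cloud(d,K,T); z=W[...,2]
    hsv=cv2.cvtColor(im,cv2.COLOR_RGB2HSV)
    m=((z>.060)&(z<.080)&(W[...,0]>.3)&(W[...,0]<.8)&(hsv[...,1]<90)).astype(np.uint8)
    m=cv2.morphologyEx(m,cv2.MORPH_OPEN,np.ones((2,2)))
    # group in the world plan
    k,lab,st,_=cv2.connectedComponentsWithStats(m)
    for i in range(1,k):
        if st[i,4]<150: continue
        p=W[lab==i]; r=cv2.minAreaRect((p[:,:2]*1000).astype(np.float32))
        print(n,st[i].tolist(),"z",np.median(p[:,2]).round(4),"rect",np.round(r[0],1),np.round(r[1],1),round(r[2],1), np.round(cv2.boxPoints(r)).tolist())
    # dark rack tops
    m=((z>.038)&(z<.050)&(im.max(2)<75)&(W[...,0]>.35)&(W[...,0]<.85)&(abs(W[...,1])<.3)).astype(np.uint8)
    k,lab,st,_=cv2.connectedComponentsWithStats(m)
    for i in range(1,k):
        if st[i,4]<40: continue
        p=W[lab==i]; r=cv2.minAreaRect((p[:,:2]*1000).astype(np.float32))
        print(n,"RACK",st[i].tolist(),"z",np.median(p[:,2]).round(4),np.round(r[0],1),np.round(r[1],1),round(r[2],1))
f=np.load("scene.npz"); c=cv2.resize(f["im"][110:270,170:370,::-1],None,fx=4,fy=3.75) ; c=cv2.resize(f["im"][110:260,170:370,::-1],(800,600)); cv2.imwrite("pics/crop.png",c)
E
```

```text
scene [60, 0, 137, 32, 781] z nan rect [  560.9 -1049.6] [ 16.1 473.4] 89.2 [[324.0, -1054.0], [797.0, -1061.0], [798.0, -1045.0], [324.0, -1038.0]]
scene [89, 45, 114, 59, 2007] z nan rect [ 655.3 -617.5] [210.2 282.2] 88.9 [[512.0, -720.0], [794.0, -725.0], [799.0, -515.0], [516.0, -510.0]]
scene [220, 121, 123, 69, 4385] z nan rect [565.6 -90.9] [221.3 268.8] 52.7 [[392.0, -97.0], [605.0, -260.0], [740.0, -84.0], [526.0, 79.0]]
scene [402, 192, 77, 46, 977] z nan rect [422.7 245.6] [ 27.7 150.2] 16.6 [[388.0, 314.0], [431.0, 170.0], [457.0, 178.0], [415.0, 322.0]]
scene [261, 209, 29, 22, 193] z 0.0618 rect [665.8  49.1] [101.6  51. ] 57.6 [[617.0, 20.0], [660.0, -7.0], [715.0, 78.0], [671.0, 106.0]]
scene [308, 231, 41, 17, 284] z nan rect [630.7 180.8] [33.2 73.3] 35.4 [[596.0, 201.0], [638.0, 141.0], [665.0, 161.0], [623.0, 220.0]]
scene [306, 253, 56, 23, 405] z 0.0692 rect [634.6 220.7] [ 80.8 102.5] 87.6 [[582.0, 182.0], [684.0, 178.0], [687.0, 259.0], [585.0, 263.0]]
scene RACK [268, 142, 36, 17, 138] z 0.0446 [ 536.6 -111.2] [96.8  5. ] 1.1
scene RACK [205, 157, 58, 53, 24
[... 1359 characters left out ...]
38.0], [568.0, -217.0]]
side RACK [210, 172, 20, 33, 64] z 0.0442 [384.1 221. ] [  3.7 159.2] 13.9
side RACK [312, 178, 32, 11, 143] z 0.0435 [639.7 162.9] [32.1 76.3] 81.0
side RACK [375, 198, 43, 11, 62] z 0.0408 [752.9  34.7] [26.3 92. ] 57.4
side RACK [360, 202, 10, 8, 45] z 0.0437 [687.5  43.1] [29.5  6.2] 25.1
side RACK [368, 218, 62, 71, 569] z 0.0451 [ 679.4 -106.8] [ 22.8 199.9] 5.4
side RACK [269, 231, 78, 19, 367] z 0.0445 [535.8 -40.9] [  4.8 154.3] 55.3
side RACK [298, 279, 109, 41, 1348] z 0.0448 [ 576.8 -201.4] [179.7  25.6] 2.8
side RACK [392, 329, 18, 11, 92] z 0.0454 [ 613.5 -279. ] [15.3 25.3] 77.6
side RACK [329, 347, 24, 13, 148] z 0.0438 [ 524.8 -283.5] [10.  31.4] 85.2
```

View pics/crop.png

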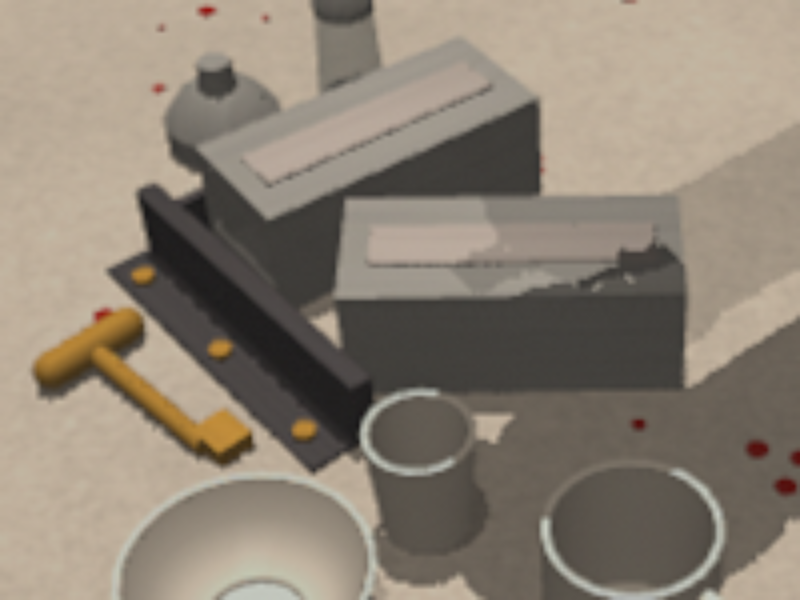

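The crop confirms the choice: skewed is the plain chrome box at the centre-right (510,290), outer side towards the cup and mug; parked lies behind it at (370,130), next to the lid and shaker. From the depth, the rack's yaw is about 5°, the skewed yaw about -34.7°, the stud is near (0.644,-0.041) and free_end near (0.541,0.055).

```bash
cat > plan.py <<'E'
import numpy as np, json, os
from scipy.spatial.transform import Rotation as Ro
O=np.array([.6443,-.0408]); A=8
def load():
    if os.path.exists("cmd.json"):
        c=json.load(open("cmd.json")); return np.array(c["p"]),Ro.from_quat(c["q"])
    return np.array([.55,0,.304]),Ro.from_euler("xyz",[180,0,90],degrees=True)
def tgt(th,off,zc=.032,along=.140):
    """TCP pose with tip edge `off` m outside the side of a dispenser yawed th deg"""
    c,s=np.cos(np.radians(th)),np.sin(np.radians(th)); xd=np.array([c,s]); yd=np.array([-s,c])
    C=np.r_[O-along*xd+(.020+off)*yd,zc]
    R=Ro.from_euler("xyz",[180,A,th+90],degrees=True)
    return C-R.apply([-.011,0,.073]),R
def rows(ts):
    p,R=load(); out=[]
    for tp,tR in ts:
        out.append([(R.inv().apply(tp-p)/.1).round(3).tolist(),((R.inv()*tR).as_rotvec(degrees=True)/30).round(3).tolist(),0])
    return out
def commit(row):
    p,R=load(); p=p+R.apply(np.array(row[0])*.1); R=R*Ro.from_rotvec(np.array(row[1])*30,degrees=True)
    json.dump(dict(p=p.tolist(),q=R.as_quat().tolist()),open("cmd.json","w"))
E
python3 - <<'E'
from plan import *
a=rows([tgt(-34.7,.035,.18)])[0]; print(a); commit(a)
b=rows([tgt(-34.7,.035,.10)])[0]; print(b); commit(b)
b=rows([tgt(-34.7,.035,.032)])[0]; print(b); commit(b); print(load()[0])
E
```

```text
[[1.014, 0.225, 0.532], [0.081, -0.258, 1.155], 0]
[[0.111, -0.0, 0.793], [-0.0, -0.0, -0.0], 0]
[[0.095, 0.0, 0.673], [-0.0, -0.0, -0.0], 0]
[0.57249151 0.10143593 0.10275974]
```

Call:
{"name": "apply_moves", "arguments": {"rows": [[[0.25,0.06,0.13],[0.02,-0.06,0.27],0],[[0.5,0.11,0.27],[0.04,-0.13,0.55],0],[[0.75,0.17,0.4],[0.06,-0.2,0.8],0],[[0.95,0.22,0.53],[0.08,-0.25,1.0],0],[[0.95,0.22,0.53],[0.08,-0.25,1.0],0],[[0.95,0.22,0.53],[0.08,-0.25,1.0],0]], "force": 60}}

```text
time: 0.7
ee_pos: [0.5719, 0.0952, 0.2502]
tcp_rot: [-179.6, 7.8, 60.2]
wrist_force: [0.2, 0.5, 0.0]
opening: 0.0001
grasp_force: 0.0
```

```bash
rm cmd.json; python3 - <<'E'
from plan import *
commit([[0.95,0.22,0.53],[0.08,-0.25,1.0],0]); print(load()[0],load()[1].as_euler("xyz",degrees=True))
a=rows([tgt(-34.7,.035,.12),tgt(-34.7,.035,.09)]); print(*a,sep="\n")
E
```

```text
[0.572 0.095 0.251] [-179.62810206    7.77599657   59.97860945]
[[0.139, -0.024, 0.589], [0.009, -0.007, 0.155], 0]
[[0.18, -0.022, 0.886], [0.009, -0.007, 0.155], 0]
```

Call:
{"name": "apply_moves", "arguments": {"rows": [[[0.05,-0.01,0.2],[0,0,0.08],0],[[0.09,-0.02,0.4],[0.01,-0.01,0.15],0],[[0.14,-0.02,0.59],[0.01,-0.01,0.155],0],[[0.18,-0.02,0.89],[0.01,-0.01,0.155],0],[[0.18,-0.02,0.89],[0.01,-0.01,0.155],0]]}}

```text
time: 1.2
ee_pos: [0.5713, 0.1, 0.1576]
tcp_rot: [-179.8, 8.3, 55.3]
wrist_force: [-0.5, -0.2, -1.4]
opening: 0.0
grasp_force: 0.0
```

```bash
python3 - <<'E'
from plan import *
commit([[0.18,-0.02,0.89],[0.01,-0.01,0.155],0]); print(load()[0],load()[1].as_euler("xyz",degrees=True))
print(*rows([tgt(-34.7,.035,.032)])); commit(rows([tgt(-34.7,.035,.032)])[0])
print(*rows([tgt(-34.7,.005,.032)]),sep="\n")
from h import *
im,d,K,T=grab("side"); cv2.imwrite("pics/s2.png",cv2.resize(im[120:340,200:480,::-1],(760,597)))
E
```

```text
[0.57266743 0.10130697 0.1603977 ] [-179.97621133    8.09222949   55.2847271 ]
[[0.081, -0.002, 0.571], [-0.001, 0.003, -0.001], 0]
[[-0.297, 0.0, 0.041], [0.0, 0.0, 0.0], 0]
```

View pics/s2.png

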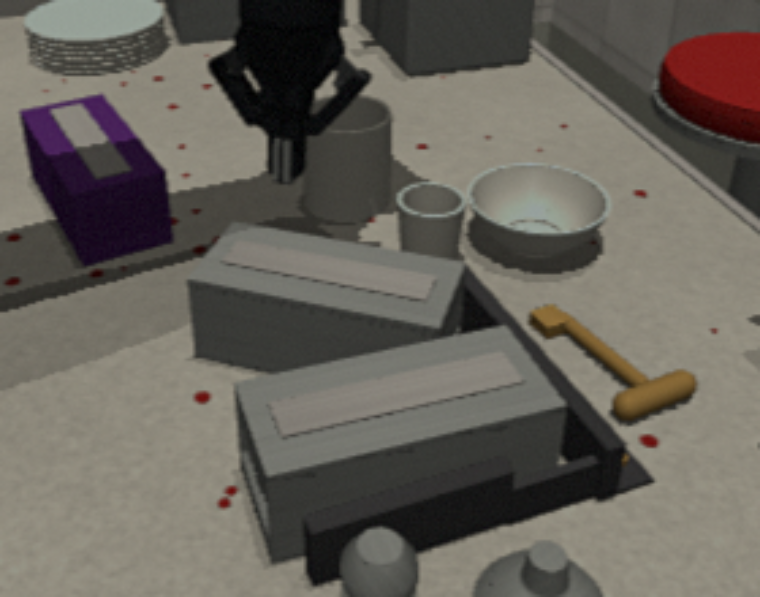

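The closed gripper stands over the counter at (285,150) in the crop, outside the skewed dispenser's outer side and clear of the mug (347,160) and cup (430,215). I'll lower it and then approach.

Call:
{"name": "apply_moves", "arguments": {"rows": [[[0.03,0,0.2],[0,0,0],0],[[0.055,0,0.4],[0,0,0],0],[[0.081,-0.002,0.571],[0,0,0],0],[[0.081,-0.002,0.571],[0,0,0],0],[[0.081,-0.002,0.571],[0,0,0],0]]}}

```text
time: 1.75
ee_pos: [0.573, 0.1011, 0.1046]
tcp_rot: [180.0, 8.0, 55.3]
wrist_force: [-0.5, 0.4, 0.4]
opening: -0.0003
grasp_force: 0.0
```

Call:
{"name": "apply_moves", "arguments": {"rows": [[[-0.05,0,0.007],[0,0,0],0],[[-0.1,0,0.014],[0,0,0],0],[[-0.15,0,0.021],[0,0,0],0],[[-0.19,0,0.027],[0,0,0],0],[[-0.22,0,0.031],[0,0,0],0],[[-0.25,0,0.035],[0,0,0],0],[[-0.27,0,0.038],[0,0,0],0],[[-0.297,0,0.041],[0,0,0],0],[[-0.297,0,0.041],[0,0,0],0]]}}

```text
time: 2.65
ee_pos: [0.5552, 0.0766, 0.1027]
tcp_rot: [-180.0, 8.1, 55.3]
wrist_force: [0.5, 0.5, -0.5]
opening: -0.0001
grasp_force: 0.0
```

```bash
python3 - <<'E'
from plan import *
commit([[-0.297,0,0.041],[0,0,0],0]); print(load()[0],load()[1].as_euler("xyz",degrees=True))
for th in (-34.7,):pass
r=rows([tgt(-34.7+i*.8,.005*(1-min(i,5)/5)) for i in range(1,21)]); print(*r,sep="\n")
E
```

```text
[0.55541172 0.0767655  0.10280064] [179.99802769   8.00222378  55.31500814]
[[-0.029, -0.006, 0.005], [-0.004, 0.0, -0.026], 0]
[[-0.059, -0.012, 0.009], [-0.007, 0.0, -0.052], 0]
[[-0.088, -0.017, 0.013], [-0.011, 0.0, -0.079], 0]
[[-0.118, -0.021, 0.017], [-0.015, 0.0, -0.105], 0]
[[-0.147, -0.025, 0.021], [-0.018, 0.0, -0.132], 0]
[[-0.167, -0.029, 0.024], [-0.022, 0.0, -0.158], 0]
[[-0.187, -0.033, 0.027], [-0.026, 0.0, -0.184], 0]
[[-0.207, -0.037, 0.029], [-0.03, 0.0, -0.211], 0]
[[-0.226, -0.04, 0.032], [-0.033, 0.0, -0.237], 0]
[[-0.246, -0.044, 0.035], [-0.037, 0.0, -0.264], 0]
[[-0.266, -0.046, 0.038], [-0.041, 0.0, -0.29], 0]
[[-0.286, -0.049, 0.041], [-0.044, 0.0, -0.316], 0]
[[-0.306, -0.051, 0.043], [-0.048, 0.0, -0.343], 0]
[[-0.326, -0.053, 0.046], [-0.052, 0.0, -0.369], 0]
[[-0.347, -0.055, 0.049], [-0.056, 0.0, -0.396], 0]
[[-0.367, -0.056, 0.052], [-0.059, 0.0, -0.422], 0]
[[-0.387, -0.057, 0.055], [-0.063, 0.0, -0.448], 0]
[[-0.407, -0.058, 0.058], [-0.067, 0.0, -0.475], 0]
[[-0.427, -0.059, 0.06], [-0.07, 0.0, -0.501], 0]
[[-0.447, -0.059, 0.063], [-0.074, 0.0, -0.528], 0]
```

Call:
{"name": "apply_moves", "arguments": {"rows": [[[-0.03,-0.006,0.005],[-0.004,0,-0.026],0],[[-0.06,-0.012,0.009],[-0.007,0,-0.052],0],[[-0.09,-0.017,0.013],[-0.011,0,-0.079],0],[[-0.118,-0.021,0.017],[-0.015,0,-0.105],0],[[-0.147,-0.025,0.021],[-0.018,0,-0.132],0],[[-0.167,-0.029,0.024],[-0.022,0,-0.158],0],[[-0.187,-0.033,0.027],[-0.026,0,-0.184],0],[[-0.207,-0.037,0.029],[-0.03,0,-0.211],0],[[-0.226,-0.04,0.032],[-0.033,0,-0.237],0],[[-0.246,-0.044,0.035],[-0.037,0,-0.264],0],[[-0.266,-0.046,0.038],[-0.041,0,-0.29],0],[[-0.286,-0.049,0.041],[-0.044,0,-0.316],0],[[-0.306,-0.051,0.043],[-0.048,0,-0.343],0],[[-0.326,-0.053,0.046],[-0.052,0,-0.369],0],[[-0.347,-0.055,0.049],[-0.056,0,-0.396],0],[[-0.367,-0.056,0.052],[-0.059,0,-0.422],0],[[-0.387,-0.057,0.055],[-0.063,0,-0.448],0],[[-0.407,-0.058,0.058],[-0.067,0,-0.475],0],[[-0.427,-0.059,0.06],[-0.07,0,-0.501],0],[[-0.447,-0.059,0.063],[-0.074,0,-0.528],0]]}}

```text
time: 4.65
ee_pos: [0.5247, 0.0429, 0.1027]
tcp_rot: [-179.9, 8.1, 71.3]
wrist_force: [0.5, 2.1, -0.4]
opening: 0.0001
grasp_force: 0.7
```

```bash
python3 - <<'E'
from plan import *
commit([[-0.447,-0.059,0.063],[-0.074,0,-0.528],0]); print(load()[0],load()[1].as_euler("xyz",degrees=True))
r=rows([tgt(-18.7+i*.75,0) for i in range(1,21)]); print(*r,sep="\n")
from h import *
print(sensors.get_obs()["wrist_force"])
im,d,K,T=grab("scene"); cv2.imwrite("pics/s3.png",cv2.resize(im[70:270,170:430,::-1],(780,600)))
E
```

```text
[0.52487179 0.04300306 0.10278454] [-179.9951901     8.00182897   71.31076253]
[[-0.019, -0.005, 0.003], [-0.004, 0.0, -0.024], 0]
[[-0.037, -0.01, 0.005], [-0.007, 0.0, -0.049], 0]
[[-0.055, -0.015, 0.008], [-0.011, 0.0, -0.074], 0]
[[-0.073, -0.02, 0.011], [-0.014, 0.0, -0.099], 0]
[[-0.092, -0.024, 0.013], [-0.018, 0.0, -0.123], 0]
[[-0.11, -0.028, 0.016], [-0.021, 0.0, -0.148], 0]
[[-0.129, -0.032, 0.018], [-0.024, 0.0, -0.173], 0]
[[-0.147, -0.035, 0.021], [-0.028, 0.0, -0.198], 0]
[[-0.166, -0.039, 0.024], [-0.031, 0.0, -0.222], 0]
[[-0.185, -0.042, 0.026], [-0.035, 0.0, -0.247], 0]
[[-0.203, -0.045, 0.029], [-0.038, 0.0, -0.272], 0]
[[-0.222, -0.047, 0.032], [-0.042, 0.0, -0.297], 0]
[[-0.241, -0.049, 0.034], [-0.045, 0.0, -0.321], 0]
[[-0.26, -0.051, 0.037], [-0.049, 0.0, -0.346], 0]
[[-0.279, -0.053, 0.039], [-0.052, 0.0, -0.371], 0]
[[-0.297, -0.055, 0.042], [-0.056, 0.0, -0.396], 0]
[[-0.316, -0.056, 0.045], [-0.059, 0.0, -0.421], 0]
[[-0.335, -0.057, 0.047], [-0.063, 0.0, -0.445], 0]
[[-0.354, -0.058, 0.05], [-0.066, 0.0, -0.47], 0]
[[-0.373, -0.059, 0.053], [-0.07, 0.0, -0.495], 0]
[ 0.51960464  2.06555979 -0.40955348]
```

View pics/s3.png

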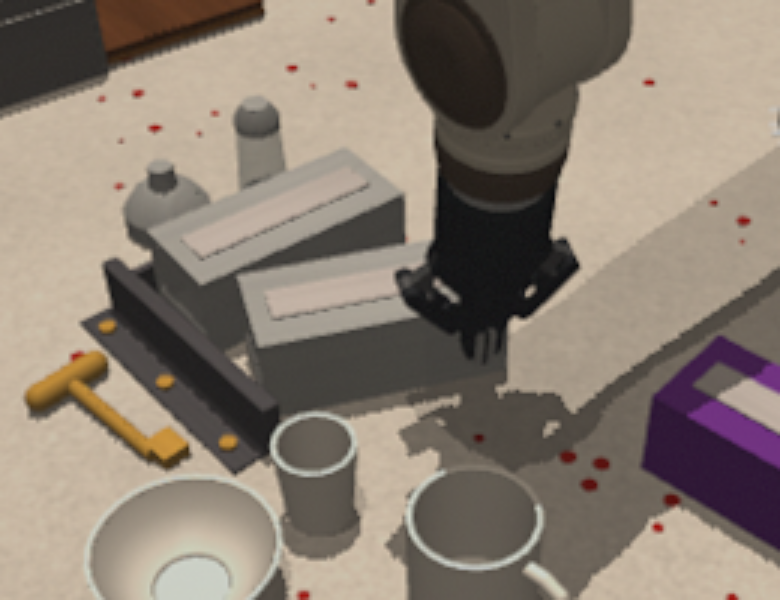

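The finger at (485,335) pushes near the free end. The dispenser is swinging about its stud with about 2 N, and the bystanders have not moved.

Call:
{"name": "apply_moves", "arguments": {"rows": [[[-0.019,-0.005,0.003],[-0.004,0,-0.024],0],[[-0.037,-0.01,0.005],[-0.007,0,-0.049],0],[[-0.055,-0.015,0.008],[-0.011,0,-0.074],0],[[-0.073,-0.02,0.011],[-0.014,0,-0.099],0],[[-0.092,-0.024,0.013],[-0.018,0,-0.123],0],[[-0.11,-0.028,0.016],[-0.021,0,-0.148],0],[[-0.129,-0.032,0.018],[-0.024,0,-0.173],0],[[-0.147,-0.035,0.021],[-0.028,0,-0.198],0],[[-0.166,-0.039,0.024],[-0.031,0,-0.222],0],[[-0.185,-0.042,0.026],[-0.035,0,-0.247],0],[[-0.203,-0.045,0.029],[-0.038,0,-0.272],0],[[-0.222,-0.047,0.032],[-0.042,0,-0.297],0],[[-0.241,-0.049,0.034],[-0.045,0,-0.321],0],[[-0.26,-0.051,0.037],[-0.049,0,-0.346],0],[[-0.279,-0.053,0.039],[-0.052,0,-0.371],0],[[-0.297,-0.055,0.042],[-0.056,0,-0.396],0],[[-0.316,-0.056,0.045],[-0.059,0,-0.421],0],[[-0.335,-0.057,0.047],[-0.063,0,-0.445],0],[[-0.354,-0.058,0.05],[-0.066,0,-0.47],0],[[-0.373,-0.059,0.053],[-0.07,0,-0.495],0]]}}

```text
time: 6.7
ee_pos: [0.5071, 0.0091, 0.1028]
tcp_rot: [-179.9, 8.1, 86.3]
wrist_force: [-0.2, 1.8, -0.3]
opening: 0.0001
grasp_force: 0.8
```

```bash
python3 - <<'E'
from plan import *
commit([[-0.373,-0.059,0.053],[-0.07,0,-0.495],0]); print(load()[0],load()[1].as_euler("xyz",degrees=True))
r=rows([tgt(-3.7+i*.3,0) for i in range(1,23)]); print(*r,sep="\n")
E
```

```text
[0.50721023 0.00920578 0.10272897] [179.99230294   8.00220527  86.3067662 ]
[[-0.007, -0.002, 0.001], [-0.001, 0.0, -0.01], 0]
[[-0.015, -0.004, 0.002], [-0.002, 0.0, -0.02], 0]
[[-0.022, -0.006, 0.003], [-0.004, 0.0, -0.029], 0]
[[-0.029, -0.008, 0.004], [-0.005, 0.0, -0.039], 0]
[[-0.036, -0.01, 0.005], [-0.007, 0.0, -0.049], 0]
[[-0.044, -0.012, 0.006], [-0.008, 0.0, -0.059], 0]
[[-0.051, -0.014, 0.007], [-0.009, 0.0, -0.069], 0]
[[-0.058, -0.016, 0.008], [-0.011, 0.0, -0.079], 0]
[[-0.066, -0.017, 0.009], [-0.012, 0.0, -0.089], 0]
[[-0.073, -0.019, 0.01], [-0.014, 0.0, -0.099], 0]
[[-0.081, -0.021, 0.011], [-0.015, 0.0, -0.109], 0]
[[-0.088, -0.023, 0.012], [-0.016, 0.0, -0.119], 0]
[[-0.095, -0.024, 0.013], [-0.018, 0.0, -0.129], 0]
[[-0.103, -0.026, 0.014], [-0.019, 0.0, -0.138], 0]
[[-0.11, -0.028, 0.015], [-0.021, 0.0, -0.148], 0]
[[-0.117, -0.029, 0.016], [-0.022, 0.0, -0.158], 0]
[[-0.125, -0.031, 0.017], [-0.023, 0.0, -0.168], 0]
[[-0.132, -0.032, 0.018], [-0.025, 0.0, -0.178], 0]
[[-0.14, -0.034, 0.019], [-0.026, 0.0, -0.188], 0]
[[-0.147, -0.035, 0.02], [-0.028, 0.0, -0.198], 0]
[[-0.155, -0.036, 0.021], [-0.029, 0.0, -0.208], 0]
[[-0.162, -0.038, 0.022], [-0.03, 0.0, -0.218], 0]
```

Call:
{"name": "apply_moves", "arguments": {"rows": [[[-0.007,-0.002,0.001],[-0.001,0,-0.01],0],[[-0.015,-0.004,0.002],[-0.002,0,-0.02],0],[[-0.022,-0.006,0.003],[-0.004,0,-0.029],0],[[-0.029,-0.008,0.004],[-0.005,0,-0.039],0],[[-0.036,-0.01,0.005],[-0.007,0,-0.049],0],[[-0.044,-0.012,0.006],[-0.008,0,-0.059],0],[[-0.051,-0.014,0.007],[-0.009,0,-0.069],0],[[-0.058,-0.016,0.008],[-0.011,0,-0.079],0],[[-0.066,-0.017,0.009],[-0.012,0,-0.089],0],[[-0.073,-0.019,0.01],[-0.014,0,-0.099],0],[[-0.081,-0.021,0.011],[-0.015,0,-0.109],0],[[-0.088,-0.023,0.012],[-0.016,0,-0.119],0],[[-0.095,-0.024,0.013],[-0.018,0,-0.129],0],[[-0.103,-0.026,0.014],[-0.019,0,-0.138],0],[[-0.11,-0.028,0.015],[-0.021,0,-0.148],0],[[-0.117,-0.029,0.016],[-0.022,0,-0.158],0]]}}

```text
time: 8.3
ee_pos: [0.5035, -0.0024, 0.1029]
tcp_rot: [-179.9, 8.1, 91.1]
wrist_force: [-0.8, 1.1, -1.1]
opening: -0.0001
grasp_force: 0.6
```

```bash
python3 - <<'E'
from plan import *
commit([[-0.117,-0.029,0.016],[-0.022,0,-0.158],0]); print(load()[0],load()[1].as_euler("xyz",degrees=True))
r=rows([tgt(1.1+i*.2,0) for i in range(1,25)]); print(*r,sep="\n")
from h import *
im,d,K,T=grab("scene"); cv2.imwrite("pics/s4.png",cv2.resize(im[90:250,190:400,::-1],(780,594)))
E
```

```text
[ 0.5035558  -0.00239177  0.10277293] [179.998672     8.00257881  91.09337748]
[[-0.005, -0.002, 0.001], [-0.001, 0.0, -0.007], 0]
[[-0.01, -0.003, 0.002], [-0.002, 0.0, -0.013], 0]
[[-0.015, -0.004, 0.002], [-0.003, 0.0, -0.02], 0]
[[-0.02, -0.006, 0.003], [-0.004, 0.0, -0.027], 0]
[[-0.025, -0.007, 0.004], [-0.005, 0.0, -0.033], 0]
[[-0.03, -0.008, 0.004], [-0.006, 0.0, -0.04], 0]
[[-0.034, -0.01, 0.005], [-0.006, 0.0, -0.046], 0]
[[-0.039, -0.011, 0.006], [-0.007, 0.0, -0.053], 0]
[[-0.044, -0.012, 0.006], [-0.008, 0.0, -0.06], 0]
[[-0.049, -0.014, 0.007], [-0.009, 0.0, -0.066], 0]
[[-0.054, -0.015, 0.008], [-0.01, 0.0, -0.073], 0]
[[-0.059, -0.016, 0.008], [-0.011, 0.0, -0.079], 0]
[[-0.064, -0.017, 0.009], [-0.012, 0.0, -0.086], 0]
[[-0.069, -0.019, 0.01], [-0.013, 0.0, -0.093], 0]
[[-0.074, -0.02, 0.01], [-0.014, 0.0, -0.099], 0]
[[-0.079, -0.021, 0.011], [-0.015, 0.0, -0.106], 0]
[[-0.083, -0.022, 0.012], [-0.016, 0.0, -0.112], 0]
[[-0.088, -0.023, 0.013], [-0.017, 0.0, -0.119], 0]
[[-0.093, -0.024, 0.013], [-0.018, 0.0, -0.126], 0]
[[-0.098, -0.025, 0.014], [-0.019, 0.0, -0.132], 0]
[[-0.103, -0.026, 0.015], [-0.019, 0.0, -0.139], 0]
[[-0.108, -0.028, 0.015], [-0.02, 0.0, -0.145], 0]
[[-0.113, -0.029, 0.016], [-0.021, 0.0, -0.152], 0]
[[-0.118, -0.03, 0.017], [-0.022, 0.0, -0.159], 0]
```

View pics/s4.png

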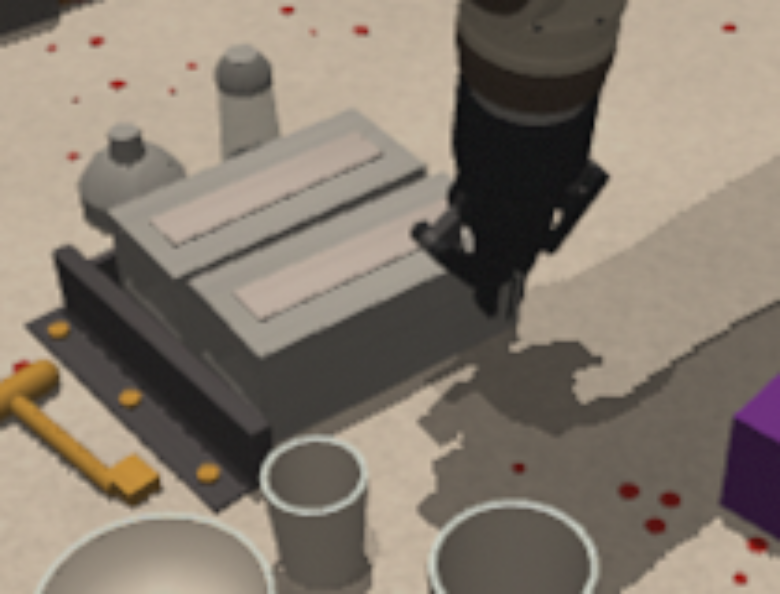

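Both lie nearly parallel with a thin gap between them (300,230), and the finger is at the free end (500,295). From here I'll go slowly in short calls.

Call:
{"name": "apply_moves", "arguments": {"rows": [[[-0.005,-0.002,0.001],[-0.001,0,-0.007],0],[[-0.01,-0.003,0.002],[-0.002,0,-0.013],0],[[-0.015,-0.004,0.002],[-0.003,0,-0.02],0],[[-0.02,-0.006,0.003],[-0.004,0,-0.027],0],[[-0.025,-0.007,0.004],[-0.005,0,-0.033],0],[[-0.03,-0.008,0.004],[-0.006,0,-0.04],0],[[-0.034,-0.01,0.005],[-0.006,0,-0.046],0],[[-0.039,-0.011,0.006],[-0.007,0,-0.053],0],[[-0.044,-0.012,0.006],[-0.008,0,-0.06],0],[[-0.049,-0.014,0.007],[-0.009,0,-0.066],0]]}}

```text
time: 9.35
ee_pos: [0.5022, -0.0074, 0.1028]
tcp_rot: [-179.9, 8.1, 93.1]
wrist_force: [-1.1, 1.2, -0.5]
opening: 0.0003
grasp_force: 0.7
```

Call:
{"name": "apply_moves", "arguments": {"rows": [[[-0.005,-0.001,0.001],[-0.001,0,-0.007],0],[[-0.01,-0.003,0.001],[-0.001,0,-0.013],0],[[-0.015,-0.004,0.002],[-0.002,0,-0.02],0],[[-0.02,-0.005,0.003],[-0.003,0,-0.027],0]]}}

```text
time: 9.75
ee_pos: [0.5018, -0.0094, 0.1028]
tcp_rot: [-179.9, 8.1, 93.9]
wrist_force: [-0.2, 2.7, 0.2]
opening: -0.0004
grasp_force: 0.9
```

Call:
{"name": "apply_moves", "arguments": {"rows": [[[-0.004,-0.001,0.001],[-0.001,0,-0.005],0],[[-0.008,-0.002,0.001],[-0.001,0,-0.01],0],[[-0.011,-0.003,0.002],[-0.001,0,-0.015],0],[[-0.015,-0.004,0.002],[-0.002,0,-0.02],0]]}}

```text
time: 10.15
ee_pos: [0.5015, -0.0109, 0.1028]
tcp_rot: [-179.9, 8.1, 94.5]
wrist_force: [0.3, 1.5, 0.2]
opening: 0.0003
grasp_force: 0.8
```

Call:
{"name": "apply_moves", "arguments": {"rows": [[[-0.003,-0.001,0],[0,0,-0.003],0],[[-0.005,-0.001,0.001],[0,0,-0.006],0],[[-0.008,-0.002,0.001],[0,0,-0.009],0],[[-0.01,-0.002,0.001],[0,0,-0.012],0]]}}

```text
time: 10.55
ee_pos: [0.5014, -0.0118, 0.1029]
tcp_rot: [-179.8, 8.0, 94.9]
wrist_force: [-0.2, 3.1, 0.1]
opening: -0.0003
grasp_force: 1.5
```

Call:
{"name": "apply_moves", "arguments": {"rows": [[[-0.002,0,0],[0,0,0],0],[[-0.004,-0.001,0.001],[0,0,0],0],[[-0.006,-0.001,0.001],[0,0,0],0],[[-0.008,-0.001,0.001],[0,0,0],0]]}}

```text
time: 10.95
ee_pos: [0.5013, -0.0127, 0.1028]
tcp_rot: [-179.8, 8.1, 94.9]
wrist_force: [-1.4, 3.1, -0.4]
opening: 0.0
grasp_force: 1.5
```

Call:
{"name": "apply_moves", "arguments": {"rows": [[[-0.002,0,0],[0,0,0],0],[[-0.004,-0.001,0.001],[0,0,0],0],[[-0.006,-0.001,0.001],[0,0,0],0]]}}

```text
time: 11.25
ee_pos: [0.5012, -0.0134, 0.1028]
tcp_rot: [-179.8, 8.1, 94.9]
wrist_force: [-1.9, 3.8, 0.2]
opening: 0.0001
grasp_force: 1.5
```

Call:
{"name": "apply_moves", "arguments": {"rows": [[[-0.002,0,0],[0,0,0],0],[[-0.004,-0.001,0.001],[0,0,0],0],[[-0.006,-0.001,0.001],[0,0,0],0]]}}

```text
time: 11.55
ee_pos: [0.5013, -0.014, 0.1029]
tcp_rot: [-179.8, 8.1, 94.9]
wrist_force: [-1.0, 3.4, -0.6]
opening: -0.0001
grasp_force: 1.5
```

Call:
{"name": "apply_moves", "arguments": {"rows": [[[-0.002,0,0],[0,0,0],0],[[-0.004,-0.001,0.001],[0,0,0],0],[[-0.006,-0.001,0.001],[0,0,0],0]]}}

```text
time: 11.85
ee_pos: [0.5012, -0.0146, 0.1028]
tcp_rot: [-179.8, 8.1, 94.9]
wrist_force: [-1.5, 2.7, -1.0]
opening: -0.0002
grasp_force: 1.5
```

```bash
python3 - <<'E'
from h import *
print(sensors.get_obs()["wrist_force"])
im,d,K,T=grab("side"); cv2.imwrite("pics/s5.png",cv2.resize(im[170:350,240:460,::-1],(733,600)))
W=cloud(d,K,T); 
E
```

```text
[-1.48943661  2.70682873 -0.96631359]
```

View pics/s5.png

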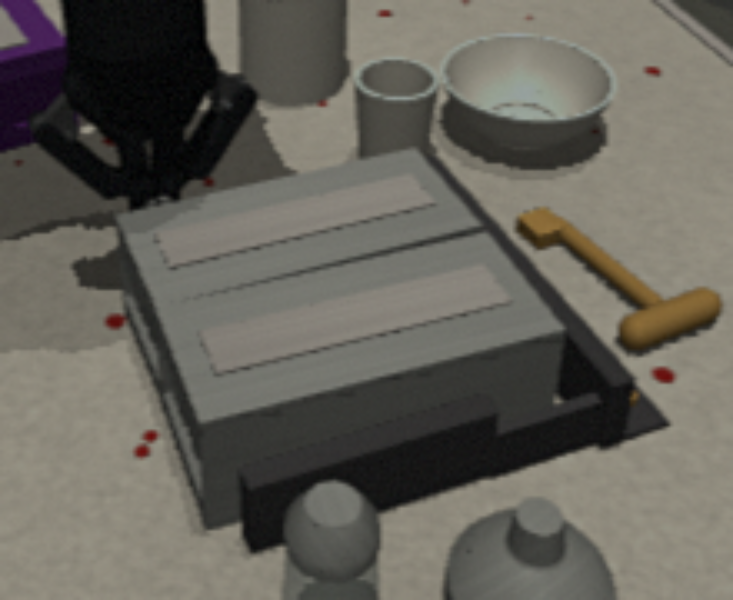

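The boxes touch at the free end (190,300), and the gap opens a few mm at the stud end. The parked side has nearly reached the cheek (370,430). I'll keep going.

Call:
{"name": "apply_moves", "arguments": {"rows": [[[-0.002,0,0],[0,0,0],0],[[-0.004,-0.001,0.001],[0,0,0],0],[[-0.006,-0.001,0.001],[0,0,0],0],[[-0.008,-0.001,0.001],[0,0,0],0]]}}

```text
time: 12.3
ee_pos: [0.5011, -0.0154, 0.1029]
tcp_rot: [-179.8, 8.1, 94.9]
wrist_force: [-2.1, 2.7, -0.1]
opening: 0.0002
grasp_force: 1.5
```

Call:
{"name": "apply_moves", "arguments": {"rows": [[[-0.002,0,0],[0,0,0],0],[[-0.004,-0.001,0.001],[0,0,0],0],[[-0.006,-0.001,0.001],[0,0,0],0]]}}

```text
time: 12.6
ee_pos: [0.5011, -0.016, 0.1029]
tcp_rot: [-179.8, 8.1, 94.9]
wrist_force: [-0.6, 3.1, 0.3]
opening: 0.0
grasp_force: 1.5
```

Call:
{"name": "apply_moves", "arguments": {"rows": [[[-0.002,0,0],[0,0,0],0],[[-0.004,-0.001,0.001],[0,0,0],0],[[-0.006,-0.001,0.001],[0,0,0],0]]}}

```text
time: 12.9
ee_pos: [0.5011, -0.0166, 0.1029]
tcp_rot: [-179.8, 8.1, 94.9]
wrist_force: [-2.0, 3.3, -0.7]
opening: -0.0
grasp_force: 1.5
```

Call:
{"name": "apply_moves", "arguments": {"rows": [[[-0.002,0,0],[0,0,0],0],[[-0.004,-0.001,0.001],[0,0,0],0],[[-0.006,-0.001,0.001],[0,0,0],0],[[-0.008,-0.001,0.001],[0,0,0],0]]}}

```text
time: 13.3
ee_pos: [0.501, -0.0175, 0.1028]
tcp_rot: [-179.8, 8.1, 94.9]
wrist_force: [-1.1, 3.1, -0.6]
opening: 0.0
grasp_force: 1.6
```

Call:
{"name": "apply_moves", "arguments": {"rows": [[[-0.002,0,0],[0,0,0],0],[[-0.004,-0.001,0.001],[0,0,0],0],[[-0.006,-0.001,0.001],[0,0,0],0]]}}

```text
time: 13.6
ee_pos: [0.501, -0.0181, 0.1028]
tcp_rot: [-179.8, 8.1, 94.9]
wrist_force: [-1.1, 3.1, -0.8]
opening: -0.0
grasp_force: 1.6
```

```bash
python3 - <<'E'
from h import *
from scipy import ndimage
print(sensors.get_obs()["wrist_force"])
for n in("side","scene"):
    im,d,K,T=grab(n); W=cloud(d,K,T); W=np.nan_to_num(W); x,y,z=W[...,0],W[...,1],W[...,2]
    if n=="side":
        for nm,m in (("parked outer side z.05-.065",(z>.050)&(z<.064)&(y<-.14)&(y>-.23)&(x>.47)&(x<.66)),
                     ("cheek outer face",(z>.012)&(z<.036)&(y<-.17)&(y>-.23)&(x>.48)&(x<.60)),
                     ("cheek top",(abs(z-.045)<.003)&(y<-.14)&(y>-.23)&(x>.49)&(x<.60)),):
            p=W[m][:,:2].astype(np.float32); l=cv2.fitLine(p,cv2.DIST_HUBER,0,.001,.001).ravel(); print(nm,len(p),np.degrees(np.arctan(l[1]/l[0])).round(2),l[2:].round(4),p.min(0).round(3),p.max(0).round(3))
    else:
        m=(z>.02)&(z<.064)&(y>-.06)&(y<.03)&(x>.53)&(x<.64)
        p=W[m][:,:2].astype(np.float32); l=cv2.fitLine(p,cv2.DIST_HUBER,0,.001,.001).ravel(); print("skew outer",len(p),np.degrees(np.arctan(l[1]/l[0])).round(2),l[2:].round(4))
    m=(abs(z-.0437)<.004)&(im.max(2)<85)&(x>.66)&(x<.72)&(y>-.2)&(y<0)
    p=W[m][:,:2].astype(np.float32); l=cv2.fitLine(p,cv2.DIST_HUBER,0,.001,.001).ravel(); print(n,"rail",len(p),(-np.degrees(np.arctan(l[0]/l[1]))).round(2),l[2:].round(4))
E
```

```text
[-1.06207643  3.0679068  -0.75260935]
parked outer side z.05-.065 716 4.36 [ 0.571  -0.1945] [ 0.486 -0.202] [ 0.66 -0.14]
cheek outer face 591 1.2 [ 0.5521 -0.2106] [ 0.488 -0.218] [ 0.6   -0.171]
cheek top 712 4.25 [ 0.5573 -0.2039] [ 0.49  -0.217] [ 0.6   -0.192]
side rail 406 3.75 [ 0.6881 -0.147 ]
skew outer 625 5.92 [ 0.5861 -0.0293]
scene rail 473 6.05 [ 0.688  -0.1103]
```

Call:
{"name": "apply_moves", "arguments": {"rows": [[[-0.002,0,0],[0,0,0],0],[[-0.004,-0.001,0.001],[0,0,0],0],[[-0.006,-0.001,0.001],[0,0,0],0]]}}

```text
time: 14.0
ee_pos: [0.501, -0.0187, 0.1029]
tcp_rot: [-179.8, 8.1, 94.9]
wrist_force: [-1.5, 3.8, 0.5]
opening: -0.0002
grasp_force: 1.7
```

Call:
{"name": "apply_moves", "arguments": {"rows": [[[-0.002,0,0],[0,0,0],0],[[-0.004,-0.001,0.001],[0,0,0],0],[[-0.006,-0.001,0.001],[0,0,0],0]]}}

```text
time: 14.3
ee_pos: [0.5009, -0.0193, 0.1028]
tcp_rot: [-179.8, 8.1, 94.9]
wrist_force: [-1.4, 3.6, 0.3]
opening: 0.0
grasp_force: 1.7
```

Call:
{"name": "apply_moves", "arguments": {"rows": [[[-0.002,0,0],[0,0,0],0],[[-0.004,-0.001,0.001],[0,0,0],0],[[-0.006,-0.001,0.001],[0,0,0],0]]}}

```text
time: 14.6
ee_pos: [0.5008, -0.0199, 0.1028]
tcp_rot: [-179.8, 8.1, 94.9]
wrist_force: [-1.2, 2.7, 1.0]
opening: 0.0
grasp_force: 1.8
```

Call:
{"name": "apply_moves", "arguments": {"rows": [[[-0.002,0,0],[0,0,0],0],[[-0.004,-0.001,0.001],[0,0,0],0],[[-0.006,-0.001,0.001],[0,0,0],0]]}}

```text
time: 14.9
ee_pos: [0.5008, -0.0205, 0.1028]
tcp_rot: [-179.8, 8.1, 94.9]
wrist_force: [-0.9, 4.3, 1.0]
opening: -0.0002
grasp_force: 1.9
```

Call:
{"name": "apply_moves", "arguments": {"rows": [[[-0.002,0,0],[0,0,0],0],[[-0.004,-0.001,0.001],[0,0,0],0]]}}

```text
time: 15.1
ee_pos: [0.5008, -0.0209, 0.1028]
tcp_rot: [-179.8, 8.0, 94.9]
wrist_force: [-1.4, 4.7, 1.1]
opening: -0.0
grasp_force: 2.5
```

Call:
{"name": "apply_moves", "arguments": {"rows": [[[-0.002,0,0],[0,0,0],0],[[-0.004,-0.001,0.001],[0,0,0],0],[[-0.004,-0.001,0.001],[0,0,0],0]]}}

```text
time: 15.4
ee_pos: [0.5007, -0.021, 0.1028]
tcp_rot: [-179.8, 8.0, 94.9]
wrist_force: [-0.7, 6.7, 1.6]
opening: 0.0002
grasp_force: 3.2
```

Call:
{"name": "apply_moves", "arguments": {"rows": [[[-0.002,0,0],[0,0,0],0],[[-0.004,0,0.001],[0,0,0],0],[[-0.004,0,0.001],[0,0,0],0]]}}

```text
time: 15.7
ee_pos: [0.5008, -0.0211, 0.1028]
tcp_rot: [-179.8, 8.0, 94.9]
wrist_force: [-1.7, 8.6, 2.3]
opening: 0.0003
grasp_force: 4.3
```

Call:
{"name": "apply_moves", "arguments": {"rows": [[[-0.002,0,0],[0,0,0],0],[[-0.004,0,0.001],[0,0,0],0],[[-0.004,0,0.001],[0,0,0],0]]}}

```text
time: 16.0
ee_pos: [0.5008, -0.0213, 0.1028]
tcp_rot: [-179.8, 7.9, 94.9]
wrist_force: [-1.8, 10.5, 3.1]
opening: 0.0002
grasp_force: 5.3
```

Call:
{"name": "apply_moves", "arguments": {"rows": [[[-0.003,0,0],[0,0,0],0],[[-0.006,0,0.001],[0,0,0],0],[[-0.009,0,0.001],[0,0,0],0],[[-0.011,0,0.001],[0,0,0],0],[[-0.011,0,0.001],[0,0,0],0]]}}

```text
time: 16.5
ee_pos: [0.5011, -0.0218, 0.1029]
tcp_rot: [-179.9, 7.8, 94.9]
wrist_force: [-1.1, 15.1, 2.5]
opening: -0.0001
grasp_force: 7.4
```

Call:
{"name": "apply_moves", "arguments": {"rows": [[[0,0,0],[0,0,0],0],[[0,0,0],[0,0,0],0],[[0,0,0],[0,0,0],0],[[0,0,0],[0,0,0],0],[[0,0,0],[0,0,0],0]]}}

```text
time: 17.0
ee_pos: [0.5011, -0.0217, 0.1029]
tcp_rot: [-179.9, 7.8, 94.9]
wrist_force: [-0.7, 15.2, 2.0]
opening: 0.0004
grasp_force: 7.3
```

```bash
python3 - <<'E'
from h import *
print(sensors.get_obs()["wrist_force"])
im,d,K,T=grab("side"); cv2.imwrite("pics/s6.png",cv2.resize(im[170:350,240:460,::-1],(733,600)))
W=np.nan_to_num(cloud(d,K,T)); x,y,z=W[...,0],W[...,1],W[...,2]
m=(z>.050)&(z<.064)&(y<-.17)&(y>-.23)&(x>.47)&(x<.66)
p=W[m][:,:2].astype(np.float32); l=cv2.fitLine(p,cv2.DIST_HUBER,0,.001,.001).ravel(); print("parked outer",np.degrees(np.arctan(l[1]/l[0])).round(2),l[2:].round(4))
E
```

```text
[-0.7456898  15.1880745   1.96135268]
parked outer 5.95 [ 0.5746 -0.1955]
```

View pics/s6.png

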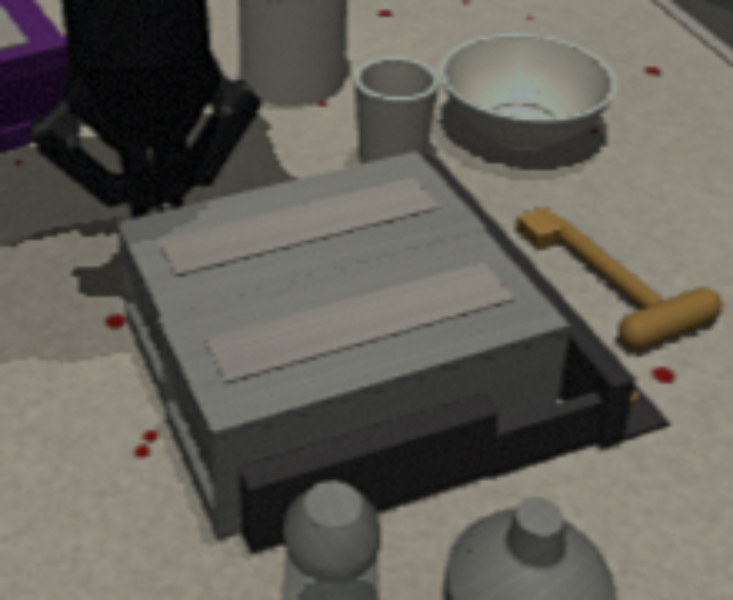

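The boxes now lie flat together with no gap at the seam (320,265), flat on the cheek, at a steady 15 N. I'll hold a little longer and then back off gently.

Call:
{"name": "apply_moves", "arguments": {"rows": [[[0,0,0],[0,0,0],0],[[0,0,0],[0,0,0],0],[[0,0,0],[0,0,0],0],[[0,0,0],[0,0,0],0],[[0,0,0],[0,0,0],0],[[0,0,0],[0,0,0],0],[[0.005,0,0],[0,0,0],0],[[0.01,0,-0.001],[0,0,0],0],[[0.015,0,-0.002],[0,0,0],0],[[0.02,0,-0.003],[0,0,0],0],[[0.025,0,-0.003],[0,0,0],0],[[0.03,0,-0.004],[0,0,0],0],[[0.04,0,-0.005],[0,0,0],0],[[0.06,0,-0.008],[0,0,0],0],[[0.1,0,-0.014],[0,0,0],0],[[0.16,0,-0.022],[0,0,0],0],[[0.24,0,-0.033],[0,0,0],0],[[0.32,0,-0.045],[0,0,0],0],[[0.4,0,-0.056],[0,0,0],0],[[0.4,0,-0.056],[0,0,0],0]]}}

```text
time: 19.05
ee_pos: [0.4974, 0.0181, 0.1026]
tcp_rot: [-179.8, 8.0, 94.9]
wrist_force: [0.1, -0.1, -0.3]
opening: 0.0
grasp_force: 0.0
```

Call:
{"name": "apply_moves", "arguments": {"rows": [[[0,0,-0.2],[0,0,0],0],[[0,0,-0.45],[0,0,0],0],[[0,0,-0.7],[0,0,0],0],[[0,0,-0.9],[0,0,0],0],[[0,0,-0.9],[0,0,0],0],[[0,0,-0.9],[0,0,0],0]]}}

```text
time: 19.65
ee_pos: [0.4968, 0.0296, 0.1915]
tcp_rot: [-179.8, 8.1, 94.9]
wrist_force: [0.3, -0.5, -0.8]
opening: 0.0
grasp_force: 0.0
```

```bash
python3 - <<'E'
from h import *
print(sensors.get_obs()["wrist_force"])
im,d,K,T=grab("scene"); cv2.imwrite("pics/s7.png",cv2.resize(im[90:270,190:430,::-1],(800,600)))
W=np.nan_to_num(cloud(d,K,T)); x,y,z=W[...,0],W[...,1],W[...,2]
m=(z>.02)&(z<.064)&(y>-.06)&(y<.03)&(x>.49)&(x<.64)
p=W[m][:,:2].astype(np.float32); l=cv2.fitLine(p,cv2.DIST_HUBER,0,.001,.001).ravel(); print("skew outer",np.degrees(np.arctan(l[1]/l[0])).round(2),l[2:].round(4))
im,d,K,T=grab("side");W=np.nan_to_num(cloud(d,K,T)); x,y,z=W[...,0],W[...,1],W[...,2]
m=(z>.050)&(z<.064)&(y<-.17)&(y>-.23)&(x>.47)&(x<.66)
p=W[m][:,:2].astype(np.float32); l=cv2.fitLine(p,cv2.DIST_HUBER,0,.001,.001).ravel(); print("parked outer",np.degrees(np.arctan(l[1]/l[0])).round(2),l[2:].round(4))
E
```

```text
[ 0.31443604 -0.5001799  -0.83731547]
skew outer 6.02 [ 0.5683 -0.034 ]
parked outer 5.99 [ 0.5496 -0.198 ]
```

View pics/s7.png

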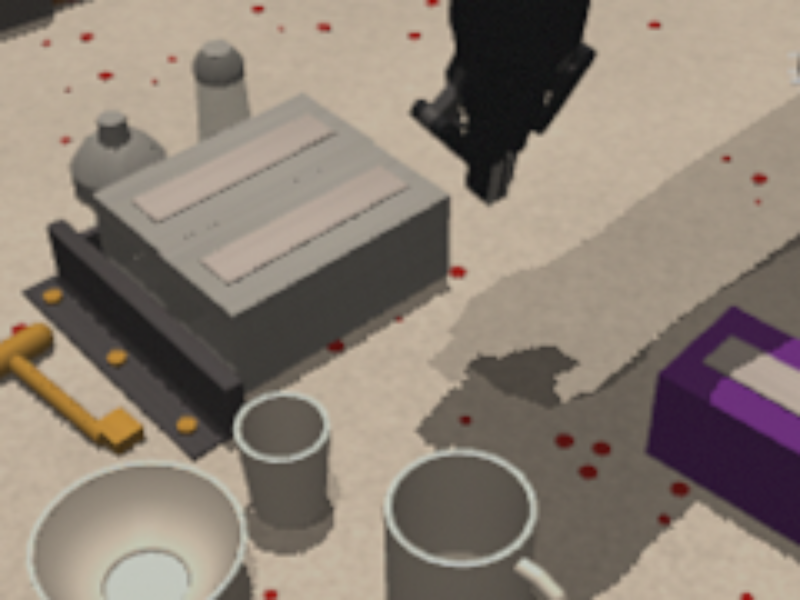

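The dispensers lie side by side at (270,200), both at yaw 6.0°, and the gripper is clear at (490,180). The bystanders are untouched.

```bash
python3 -c "
from workcell import bot
print(bot.job_done())"
```

```text
the job is handed in; nothing more can be done
None
```

I swung the skewed dispenser home flat against the other and the cheek, pressed the pair at about 15 N for over a second, released them and handed the job in; they measured parallel (6.0° yaw each) with no bystander visibly moved, but no verdict was returned.

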